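# Close the baby-care pots, tidy up and switch off the bottle warmer

### The job

Put the lids back on the blue pots: the white lids on the green mat look alike but are threaded differently, so try each one on the open pots, stripe to stripe and screwing clockwise, until it threads fully home on the pot it fits. A pot whose lid is missing stays open. When every lid is on, stand the duck upright on the cleared mat and flip the red-tipped toggle on the bottle warmer over to the other side to switch it off; do not disturb the two bottles.

Things in the scene. Friction and masses are not known exactly. Their poses are not given: they have to be found in the camera images.
- lid_a: loose white screw lid, 62 mm across and 31 mm high, 50 g, mouth down on the mat; origin at the centre of its underside, z up through its top. A pink stripe on its top and side marks its +x. Inside it is 22 mm deep with moulded thread lugs. The lids look alike from outside but are threaded differently; each fits one pot only
- lid_b: same outside as lid_a. How a lid goes on: any lid slips onto any neck when its pink stripe agrees with the pot's (within 0.15 rad); its underside is then about 53 mm above the pot's origin (mostly 56 mm or more if the threads still lie on top of one another). Then turn it clockwise seen from above, following it down
- lid_c: same outside as lid_a. A lid that fits turns 1.22 rad (70 degrees) and sinks 6 mm to a stop: underside 47 mm, top 78 mm above the pot's origin. One that does not fit jams after about 0.4 rad, near 51 mm; turn it back anticlockwise until the stripes agree to lift it off. Two or three of the three lids are present
- pot_1: light blue pot on a grey suction foot (88 mm across, 5 mm thick) that holds it fast to the counter. Origin at the centre of the underside, z up. Body 76 mm across up to a flat shoulder at 45 mm, then an open threaded neck (53 mm across the threads) up to the rim at 69 mm. A pink stripe on shoulder and side marks its +x
- pot_2: same outside as pot_1, with another thread
- pot_3: same outside as pot_1, with another thread
- mat: flat lime green mat fixed to the counter, 130 mm along its x, 460 mm along its y, 4 mm thick; origin at the centre of its underside. The lids start on it in a row along its y
- warmer: white bottle warmer fixed to the counter; origin under its middle part. Low deck 45 mm high from x -60 to +100 mm, y +-55 mm; a round well 88 mm across rises to 75 mm at x = +55 mm. The toggle is pivoted at x = -25 mm, y = 0, 47 mm above the origin, and swings in the warmer's x-z plane
- toggle (a joint): the toggle bat (steel, 9 mm thick, 40 mm from pivot to tip): 0 rad = on, leaning to the warmer's -x; 0.8 rad = off, leaning to its +x. It snaps over past its centre at 0.4 rad; the push needed at the tip is about 1.5 N
- toggle_tip (a point): centre of the bat's red ball tip (12 mm across); about 84 mm above the counter in either position, about 16 mm to the -x side of the pivot when on
- duck: yellow toy duck, 60 g, 68 mm high; origin at the centre of its flat underside, z up. Its body is a ball 48 mm across centred 25 mm above the origin, to be gripped across its y; the head, a ball 32 mm across, is centred 10 mm forward (to -x, where the beak points) at 52 mm
- powder: white powder bottle, 56 mm across, 120 mm high, loose bystander; origin at the underside
- oil: pale blue oil bottle with pink cap, 56 mm across, 125 mm high, loose bystander; origin at the underside
Not all that is in view belongs to the job. Several things look just like the duck: the one meant starts farthest to the robot's right. What is shaped like the lid_a but black is not meant.

How it is judged:
On the way, in this order (a step that is already met when the one before it is completed fails the run):
1. every lid is threaded fully home on a pot (((z of lid_a in the frame of pot_1 between 0.044 and 0.0487 m and horizontal distance between lid_a and pot_1 below 0.006 m and angle between lid_a's own z axis and vertical below 0.06 rad) or (z of lid_a in the frame of pot_2 between 0.044 and 0.0487 m and horizontal distance between lid_a and pot_2 below 0.006 m and angle between lid_a's own z axis and vertical below 0.06 rad) or (z of lid_a in the frame of pot_3 between 0.044 and 0.0487 m and horizontal distance between lid_a and pot_3 below 0.006 m and angle between lid_a's own z axis and vertical below 0.06 rad)) and ((z of lid_b in the frame of pot_1 between 0.044 and 0.0487 m and horizontal distance between lid_b and pot_1 below 0.006 m and angle between lid_b's own z axis and vertical below 0.06 rad) or (z of lid_b in the frame of pot_2 between 0.044 and 0.0487 m and horizontal distance between lid_b and pot_2 below 0.006 m and angle between lid_b's own z axis and vertical below 0.06 rad) or (z of lid_b in the frame of pot_3 between 0.044 and 0.0487 m and horizontal distance between lid_b and pot_3 below 0.006 m and angle between lid_b's own z axis and vertical below 0.06 rad)) and ((z of lid_c in the frame of pot_1 between 0.044 and 0.0487 m and horizontal distance between lid_c and pot_1 below 0.006 m and angle between lid_c's own z axis and vertical below 0.06 rad) or (z of lid_c in the frame of pot_2 between 0.044 and 0.0487 m and horizontal distance between lid_c and pot_2 below 0.006 m and angle between lid_c's own z axis and vertical below 0.06 rad) or (z of lid_c in the frame of pot_3 between 0.044 and 0.0487 m and horizontal distance between lid_c and pot_3 below 0.006 m and angle between lid_c's own z axis and vertical below 0.06 rad))), for 0.2 s.
2. then the toggle is flipped over to off (value of joint toggle above 0.7 rad), for 0.2 s.
At the end, for the whole second after the job is handed in: every lid is threaded home on a pot (underside under 48.7 mm above the pot's origin, centred within 6 mm, level within 0.06 rad); the duck stands upright (within 0.2 rad) on the mat, its centre within the edges; toggle off (over 0.7 rad); lids and duck at rest (all of step 1 and value of joint toggle above 0.7 rad and z of duck in the frame of mat between 0.002 and 0.009 m and angle between duck's own z axis and vertical below 0.2 rad and x of duck in the frame of mat between -0.065 and 0.065 m and y of duck in the frame of mat between -0.23 and 0.23 m and linear speed of each of lid_a, lid_b, lid_c, duck below 0.02 m/s); the robot touches nothing.
It fails at once if the powder bottle is pushed away or knocked over (distance of powder from where it was at the start of the episode above 0.03 m or angle between powder's own z axis and vertical above 0.5 rad).
It fails at once if the oil bottle is pushed away or knocked over (distance of oil from where it was at the start of the episode above 0.03 m or angle between oil's own z axis and vertical above 0.5 rad).
Of lid_a, lid_b, lid_c only 2 to 3 are there at a start; the rules pass over those that are not, and their reading is None.
At some moment in a run one of lid_a, lid_b, lid_c may be knocked a few centimetres aside while the robot is not near it.
Once in a run the grip may slacken for a moment while it holds something.
It also fails if it takes over 210 s, if anything falls off the work surface, if the arm or the gripper's body presses on something with over 40 N, if the wrist force passes 120 N, or if a joint passes its speed limit or range.

### The arm

A 6-joint arm with a two-finger parallel gripper is mounted at the origin on the work surface. World frame = base frame: x ahead of the robot, y to its left, z up, the work surface at z = 0. Lengths are in m, angles in rad, forces in N, time in s.
With the tool pointing down it reaches from about 0.425 to 1.125 m from the base axis. Payload 14.9 kg.
Tool frame: the origin (TCP) lies at the very end of the fingers, on their centre line; the grasp point (between the pads) lies 19 mm behind it; z points along the fingers, y is the line along which they close (so a half turn about z gives the same grasp; the last joint's range is limited). The gripper opens to 91 mm and grips with 3 to 60 N. Pads are 32 mm wide; open, the fingers measure 118 mm over their backs; the gripper's body (76 mm by 178 mm) begins 60 mm behind the grasp point.
Start: joints at [1.128, 0.379, 1.734, -0, 1.028, -0.033], TCP at [0.279, 0.642, 0.214] pointing down, gripper open.
Joint ranges: [-2.77, 2.77], [-0.74, 2.19], [0, 2.66], [-1.06, 4.2], [0.31, 2.87], [-3.08, 3.08]. Speed limits (rad/s): [1.89, 1.89, 2.39, 3.14, 3.14, 3.14].

### API

Orientations are given as a unit quaternion [w, x, y, z].
In Python, from workcell import arm gives the robot as it stands. Calls block until the motion is done:
- arm.move_ptp(position, orientation): joint-space move of the TCP to a pose.
- arm.line_to(position, max_speed=0.15, ori=None, max_force=None): straight line of the TCP; ori=None keeps the orientation; max_speed is the mean speed in m/s. With max_force (N) it stops when the force on the tool has changed by that much, and returns True; else False.
- arm.set_joints(angles): joint-space move.
- arm.move_gripper(opening, effort=None): finger opening in m; effort is the grip in N (None keeps the last); returns when the fingers have stopped.
- arm.sleep(seconds).
- arm.inverse_kinematics(position, orientation): joint angles nearest the present ones, or None.
- arm.camera(name): name is "side" or "top"; returns the picture (400x640x3 uint8, red, green, blue); there is no depth.
- arm.calibration(name): a dict with "camera_matrix" (3x3 intrinsics, pixels), "k1" (the pictures are not rectified: a ray, as slopes to the right and down, at radius r is drawn at 1 + k1 r^2 times it, then the intrinsics apply), "R" (3x3) and "t" (3): a world point X has camera coordinates R X + t. Camera axes: x right, y down, z forward; pixel columns grow to the right and rows downward; lengths in m; the calibration is good to about 2 mm. A picture is of the moment at which its call begins. calibration takes no time and is no camera call.
A pose or a line that the arm cannot do raises arm.Unreachable and nothing moves.
- arm.close_job(): hands the job in; it is judged then, once.
Readings, each from a call of its own:
- arm.get_clock(): time.
- arm.get_joint_pos(): joint angles.
- arm.get_qd(): joint speeds.
- arm.get_joint_torque(): joint torques, N m.
- arm.get_position(): TCP position.
- arm.get_ee_rot(): TCP orientation.
- arm.get_contact_force(): force on the tool from outside, world axes, zero at the start.
- arm.get_wrist_torque(): the same for the moment, N m.
- arm.get_grip_width(): finger opening in m.
- arm.get_gripper_force(): force on a finger pad.
Only numpy, scipy, OpenCV 4.12 (cv2) and the standard library are available. Lean on these libraries where they do the work, as an engineer would, in place of code of your own. Each camera call takes 0.05 s, during which the arm holds its last target. There are 200 camera calls.

## Working session

There is one attempt and no reset: what is moved stays moved. The work goes in short steps, each a Python script; the robot and the scene stay as the last script left them, time stands still between calls to the robot, and variables do not carry over. Pictures are saved under pics/ and viewed, at most 14 in all, crops included, and the job is handed in when it is done.

```bash
mkdir -p pics; ls; python3 - <<'E'
from workcell import arm
import cv2,numpy as np
for n in("top","side"):
    im=arm.camera(n); cv2.imwrite(f"pics/{n}0.png",im[:,:,::-1]); c=arm.calibration(n); print(n,c)
print(arm.get_ee_rot(),arm.get_clock())
E
```

```text
pics
top {'camera_matrix': array([[377.38113401,   0.        , 313.92356865],
       [  0.        , 377.38113401, 204.67140158],
       [  0.        ,   0.        ,   1.        ]]), 'k1': -0.046054504849979215, 'R': array([[ 1.12523024e-02, -9.99936352e-01,  8.23587425e-04],
       [-9.82829728e-01, -1.12114942e-02, -1.84173910e-01],
       [ 1.84171421e-01,  1.26293432e-03, -9.82893327e-01]]), 't': array([0.0035493 , 0.47537644, 1.07800426])}
side {'camera_matrix': array([[483.64439499,   0.        , 320.63976964],
       [  0.        , 483.64439499, 198.28434937],
       [  0.        ,   0.        ,   1.        ]]), 'k1': -0.011056760772044346, 'R': array([[ 0.95959719, -0.2807474 ,  0.01881842],
       [-0.13211428, -0.50859726, -0.85080823],
       [ 0.2484332 ,  0.813947  , -0.52513924]]), 't': array([-0.45172158,  0.14252294,  0.98837926])}
[-1.05441979e-04  2.03457261e-01  9.79083708e-01 -4.74999716e-04] 0.1
```

View pics/top0.png

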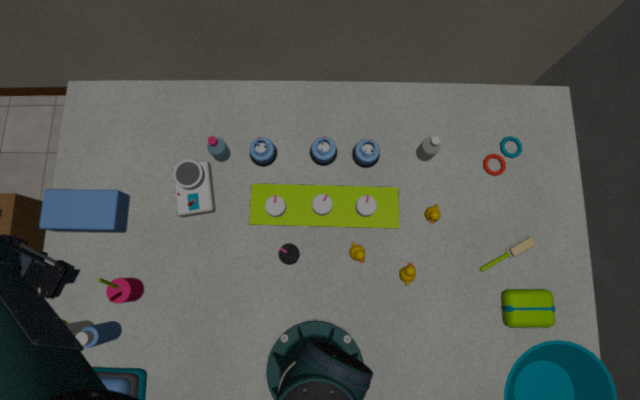

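View pics/side0.png

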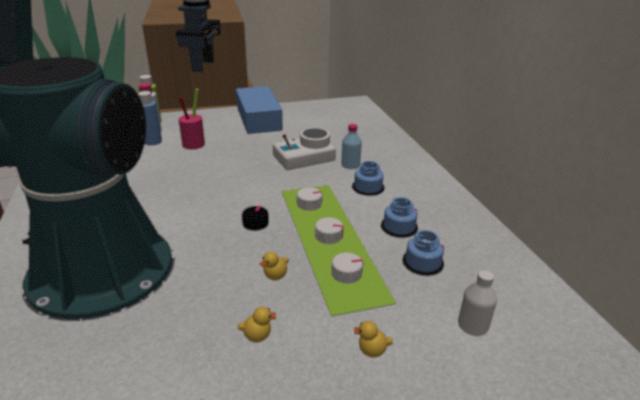

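Top view: three white lids on the mat at about (275,205), (322,204), (367,205); a black one at (289,253), which is not meant. The pots are at (263,151), (324,150), (366,152), the warmer at (194,188), oil at (217,148) and powder at (430,148). There are three duck candidates, (433,213), (408,272) and (358,253). The one at (433,213) is farthest to the robot's right, so it is the one meant. I'll confirm that in enlarged crops.

```bash
python3 - <<'E'
import cv2,numpy as np
t=cv2.imread("pics/top0.png");s=cv2.imread("pics/side0.png")
cv2.imwrite("pics/cA.png",cv2.resize(t[125:225,240:400],None,fx=5,fy=5,interpolation=cv2.INTER_CUBIC))
R=lambda a,f:cv2.resize(a,None,fx=f,fy=f,interpolation=cv2.INTER_CUBIC)
c=np.zeros((600,800,3),np.uint8)
a=R(t[130:225,160:240],5);c[:475,:400]=a
a=R(t[190:290,345:455],3.6);c[:360,400:796]=a
a=R(s[120:170,265:345],4);c[390:590,420:740]=a
cv2.imwrite("pics/cB.png",c)
E
```

```text
(no output)
```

View pics/cA.png

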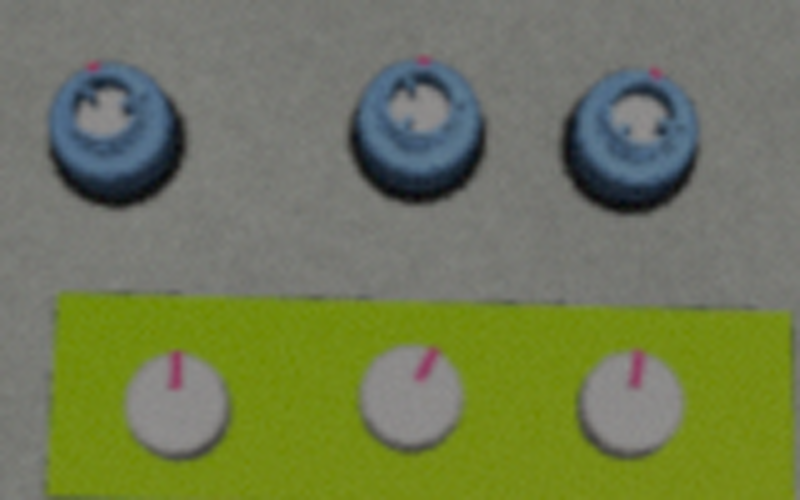

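View pics/cB.png

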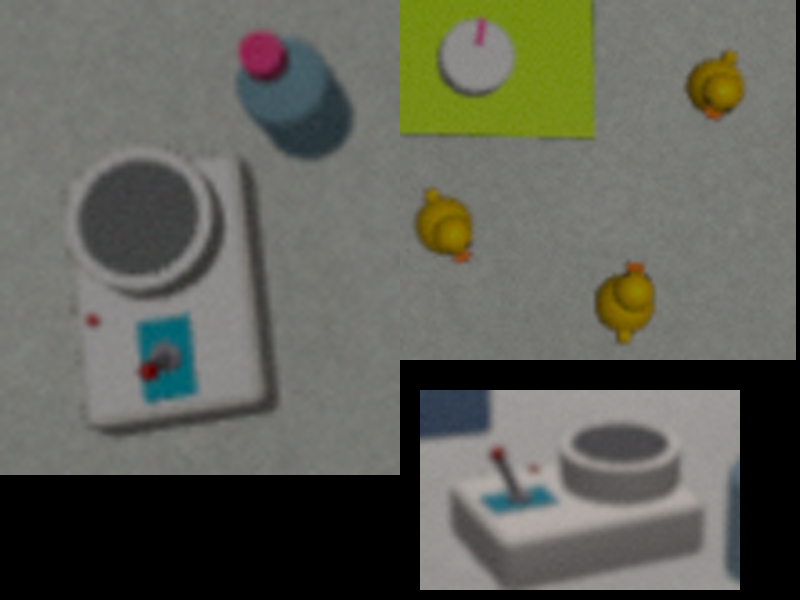

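The crop confirms the duck at (432.8,213.6): upright, beak toward the robot. The toggle leans toward the robot, with its red tip at (189.8,204). Next I fit poses from colour masks in both cameras.

```bash
cat > h.py <<'E'
from workcell import arm
import cv2,numpy as np
from scipy.optimize import least_squares
from scipy.spatial.transform import Rotation as Ro
CAL={n:arm.calibration(n) for n in("top","side")}
def proj(n,X):
    c=CAL[n];p=np.atleast_2d(X)@c["R"].T+c["t"];s=p[:,:2]/p[:,2:]
    s=s*(1+c["k1"]*(s**2).sum(1,keepdims=True));K=c["camera_matrix"]
    return s*K[0,0]+K[:2,2]
def ray(n,uv,z):   # pixel -> world point at height z
    f=lambda q:proj(n,[q[0],q[1],z])[0]-uv
    q=least_squares(f,[.6,0]).x;return q
U=8
def circ(x,y,z,r):
    a=np.linspace(0,2*np.pi,48,endpoint=False);return np.c_[x+r*np.cos(a),y+r*np.sin(a),a*0+z]
def cent(n,cyls,x,y,z):   # centroid of silhouette of stacked cylinders (z0,z1,r)
    m=np.zeros((400*U,640*U),np.uint8)
    for z0,z1,r in cyls:
        P=proj(n,np.r_[circ(x,y,z+z0,r),circ(x,y,z+z1,r)])
        cv2.fillConvexPoly(m,cv2.convexHull(np.round((P+.5)*U).astype(np.int32)),1)
    M=cv2.moments(m,True);return np.array([M["m10"],M["m01"]])/M["m00"]/U-.5,M["m00"]/U/U
def masks(im):
    h=cv2.cvtColor(im,cv2.COLOR_RGB2HSV);H,S,V=[h[...,i].astype(int) for i in range(3)]
    pink=((H>160)|(H<3))&(S>90)&(V>80)
    return dict(pink=pink,blue=(H>98)&(H<120)&(S>70)&(V>50),white=((S<70)&(V>80))|pink,yellow=(H>18)&(H<28)&(S>150)&(V>60))
def blob(mask,uv,w=35):   # filled blob nearest uv: centroid, area
    u,v=map(int,uv);y0,x0=max(v-w,0),max(u-w,0)
    m=cv2.resize(mask[y0:v+w,x0:u+w].astype(np.float32),None,fx=4,fy=4,interpolation=cv2.INTER_LINEAR)
    cs,_=cv2.findContours((m>.5).astype(np.uint8),cv2.RETR_EXTERNAL,cv2.CHAIN_APPROX_NONE)
    q=((uv[0]-x0+.5)*4,(uv[1]-y0+.5)*4)
    c=max(cs,key=lambda c:(min(cv2.pointPolygonTest(c,q,True),0)*100+cv2.contourArea(c)))
    M=cv2.moments(c);return np.array([M["m10"]/M["m00"]/4-.5+x0,M["m01"]/M["m00"]/4-.5+y0])+.125,M["m00"]/16
E
python3 - <<'E'
from h import *
I={n:cv2.imread(f"pics/{n}0.png")[:,:,::-1].copy() for n in CAL};M={n:masks(I[n]) for n in I}
POT=[(0,.045,.038),(.045,.069,.0255)];LID=[(0,.031,.031)]
def fit(name,col,cy,ut,us,z0):
    bt,bs=blob(M["top"][col],ut),blob(M["side"][col],us)
    r=[]
    for fr in(0,1,2):
        f=lambda q:np.r_[cent("top",cy,q[0],q[1],z0 if fr!=1 else q[2])[0]-bt[0],(cent("side",cy,q[0],q[1],z0 if fr!=1 else q[2])[0]-bs[0]) if fr<2 else 0]
        x0=list(ray("top",bt[0],z0+.03))+([z0] if fr==1 else [])
        s=least_squares(f,x0,diff_step=.01,x_scale=.1);r.append(np.round(np.r_[s.x,np.abs(s.fun).max()],4))
    x,y=r[0][:2]
    print(name,"xy+res",r[0],"xyz+res",r[1],"toponly",r[2],"areas",[round(b[1]) for b in(bt,bs)],[round(cent(n,cy,x,y,z0)[1]) for n in("top","side")])
    return r[0][:2]
def stripe(im,n,xy,z,rad):
    h,w=im.shape[:2];p=M[n]["pink"];v,u=np.nonzero(p);c=proj(n,[*xy,z])[0]
    k=np.hypot(u-c[0],v-c[1])<rad
    if not k.any(): return None
    q=ray(n,np.array([u[k].mean(),v[k].mean()]),z)-xy
    return round(float(np.arctan2(q[1],q[0])),3),round(float(np.hypot(*q)),4),int(k.sum())
for i,(a,b) in enumerate([((263,152),(368,180)),((324,152),(400,218)),((366,155),(424,254))]):
    xy=fit("pot%d"%i,"blue",POT,a,b,0.0)
    print("  stripe",stripe(I["top"],"top",xy,.045,17),stripe(I["side"],"side",xy,.045,24))
for i,(a,b) in enumerate([((275,206),(310,199)),((322,204),(329,231)),((367,205),(348,268))]):
    xy=fit("lid%d"%i,"white",LID,a,b,0.004)
    print("  stripe",stripe(I["top"],"top",xy,.035,12),stripe(I["side"],"side",xy,.035,16))
print("duck body rays z=.03",ray("top",np.array([432.8,213.6]),.03),blob(M["top"]["yellow"],(433,213)),ray("top",blob(M["top"]["yellow"],(433,213))[0],.03),ray("side",blob(M["side"]["yellow"],(372,340))[0],.03),"beak",ray("top",np.array([345+(712-400)/3.6,190+113/3.6]),.05),"tail",ray("top",np.array([345+(729-400)/3.6,190+58/3.6]),.03))
print("tip",ray("top",np.array([160+149/5,130+370/5.]),.084),ray("side",np.array([265+(497-420)/4,120+(454-390)/4.]),.084),"well",ray("top",np.array([160+142/5,130+218/5.]),.075))
print("mat corners",[ray("top",np.array(p),.004).round(3) for p in((251.5,184),(250,224),(398.4,187.4),(399,228))])
for n in CAL: print(-CAL[n]["R"].T@CAL[n]["t"])
E
```

```text
pot0 xy+res [0.6513 0.172  0.3573] xyz+res [0.6512 0.172  0.     0.3501] toponly [0.6504 0.173  0.0021] areas [465, 689] [571, 862]
  stripe (0.314, 0.0324, 2) None
pot1 xy+res [ 0.6558 -0.019   0.3602] xyz+res [ 0.6557 -0.019   0.      0.3683] toponly [ 0.6552 -0.018   0.0014] areas [454, 919] [565, 1135]
  stripe None (-0.118, 0.0348, 1)
pot2 xy+res [ 0.6506 -0.1537  0.2588] xyz+res [ 0.6506 -0.1536  0.      0.2443] toponly [ 0.6501 -0.1528  0.0011] areas [455, 1169] [572, 1422]
  stripe (-0.28, 0.0336, 2) (-0.34, 0.0353, 3)
lid0 xy+res [0.4735 0.1514 3.8925] xyz+res [0.4698 0.1416 0.0214 0.4182] toponly [0.4717 0.144  0.0018] areas [2343, 2958] [370, 509]
  stripe (-0.891, 0.0306, 11) (-0.925, 0.0346, 3)
lid1 xy+res [ 5.13000e-01 -1.40000e-02  1.74505e+01] xyz+res [ 5.20800e-01 -2.60000e-03 -1.53000e-02  1.62852e+01] toponly [ 0.5681 -0.0157  0.002 ] areas [1100, 601] [363, 652]
  stripe (-2.552, 0.0173, 11) (-2.202, 0.0162, 12)
lid2 xy+res [ 0.4834 -0.1528  2.2755] xyz+res [ 0.4824 -0.1547  0.0082  2.3527] toponly [ 0.4905 -0.1567  0.0021] areas [2059, 768] [371, 855]
  stripe (0.14, 0.0155, 11) (-0.006, 0.0158, 15)
duck body rays z=.03 [ 0.45467393 -0.34951912] (array([432.49059533, 212.90672936]), 171.125) [ 0.45678173 -0.34867585] [ 0.45741957 -0.34939406] beak [ 0.42803659 -0.33868366] tail [ 0.47775253 -0.36155143]
tip [0.46572816 0.36645412] [0.46849874 0.36108017] well [0.55858837 0.38036758]
mat corners [array([0.546, 0.204]), array([0.42 , 0.204]), array([ 0.541, -0.254]), array([ 0.413, -0.252])]
[0.26863658 0.0075173  1.1471122 ]
[ 0.20675386 -0.85882123  0.64879711]h.py:21: RuntimeWarning: invalid value encountered in divide
  M=cv2.moments(m,True);return np.array([M["m10"],M["m01"]])/M["m00"]/U-.5,M["m00"]/U/U
```

```bash
cat >> h.py <<'E'
def masks(im):
    f=im.astype(int);R,G,B=f[...,0],f[...,1],f[...,2]
    h=cv2.cvtColor(im,cv2.COLOR_RGB2HSV).astype(int)
    return dict(blue=(B-R>22),notgreen=~((h[...,0]>28)&(h[...,0]<50)&(h[...,1]>110)),red=np.clip(R-G-18,0,None),
                yellow=(h[...,0]>18)&(h[...,0]<28)&(h[...,1]>150))
POT=[(0,.045,.038),(.045,.069,.0255)];LID=[(0,.031,.031)]
def fit(M,col,cy,ut,us,z0,freez=False):
    bt,bs=blob(M["top"][col],ut),blob(M["side"][col],us)
    def f(q):
        z=q[2]-1 if freez else z0
        return np.r_[cent("top",cy,q[0],q[1],z)[0]-bt[0],cent("side",cy,q[0],q[1],z)[0]-bs[0]]
    s=least_squares(f,list(ray("top",bt[0],z0+.03))+([1+z0] if freez else []),diff_step=.004)
    x,y=s.x[:2]
    return s.x,s.fun,[round(b[1]) for b in(bt,bs)],[round(cent(n,cy,x,y,z0)[1]) for n in("top","side")]
def stripe(M,n,xy,z,rmin,rmax):  # weighted red around the axis point
    c=proj(n,[*xy,z])[0];R=M[n]["red"].astype(float);v,u=np.mgrid[:400,:640]
    k=np.hypot(u-c[0],v-c[1])
    R=R*(k<rmax)
    if R.sum()<30: return None
    q=ray(n,np.array([(u*R).sum(),(v*R).sum()])/R.sum(),z)-xy
    return round(float(np.arctan2(q[1],q[0])),3),round(float(np.hypot(*q)),4),int(R.sum())
E
python3 - <<'E'
from h import *
np.set_printoptions(precision=4,suppress=True)
I={n:cv2.imread(f"pics/{n}0.png")[:,:,::-1].copy() for n in CAL};M={n:masks(I[n]) for n in I}
for i,(a,b) in enumerate([((263,152),(368,180)),((324,152),(400,218)),((366,155),(424,254))]):
    for fz in(0,1):
        r=fit(M,"blue",POT,a,b,0.0,fz);print("pot",i,*r)
    xy=r[0][:2]
    print("  stripe",stripe(M,"top",xy,.045,0,17),stripe(M,"side",xy,.045,0,26))
for i,(a,b) in enumerate([((275,206),(310,199)),((322,204),(329,231)),((367,205),(348,268))]):
    for fz in(0,1):
        r=fit(M,"notgreen",LID,a,b,0.004,fz);print("lid",i,*r)
    xy=r[0][:2]
    print("  stripe",stripe(M,"top",xy,.035,0,12),stripe(M,"side",xy,.035,0,17))
E
```

```text
pot 0 [0.652  0.1732] [-0.0406 -0.2419 -0.1711  0.1871] [478, 713] [572, 860]
pot 0 [0.6517 0.1728 1.0007] [ 0.0522 -0.2315 -0.2048  0.0526] [478, 713] [571, 860]
  stripe (0.314, 0.033, 124) None
pot 1 [ 0.6565 -0.0183] [-0.0171 -0.3267 -0.2373  0.254 ] [482, 936] [564, 1134]
pot 1 [ 0.656  -0.0186  1.0009] [ 0.0891 -0.2923 -0.3023  0.0502] [482, 936] [565, 1135]
  stripe (-0.066, 0.033, 105) (-0.126, 0.0348, 171)
pot 2 [ 0.6516 -0.1527] [-0.1045 -0.3476 -0.2015  0.2982] [476, 1192] [572, 1419]
pot 2 [ 0.6511 -0.1532  1.0011] [ 0.106  -0.3251 -0.2157  0.08  ] [476, 1192] [572, 1421]
  stripe (-0.314, 0.0333, 109) (-0.361, 0.0351, 268)
lid 0 [0.4739 0.1506] [-2.0467 -0.6019  0.0974  3.6026] [2386, 3086] [370, 510]
lid 0 [0.4706 0.1421 1.0197] [ 0.0935 -0.4137 -0.3429  0.056 ] [2386, 3086] [369, 517]
  stripe (-0.59, 0.0273, 689) (-0.62, 0.0309, 586)
lid 1 [ 0.5152 -0.0073] [-2.7978 16.6349 11.9891 -4.399 ] [1114, 658] [364, 645]
lid 1 [ 0.5219 -0.0035  0.9889] [-4.1159 15.5508 13.9476 -0.3764] [1114, 658] [364, 637]
  stripe (-2.404, 0.0301, 676) (-2.301, 0.0305, 1032)
lid 2 [ 0.4837 -0.1526] [-1.2866  2.169   1.5552  0.5465] [2086, 851] [371, 855]
lid 2 [ 0.4828 -0.1545  1.008 ] [-0.4709  2.2515  1.4905 -0.3427] [2086, 851] [371, 858]
  stripe (0.253, 0.016, 688) (0.1, 0.0177, 1416)
```

```bash
cat >> h.py <<'E'
POT=[(.005,.045,.038),(.045,.069,.0255)]
def blob(mask,uv,w=45):   # filled connected blob around uv: centroid, area
    u,v=map(int,uv);y0,x0=max(v-w,0),max(u-w,0)
    m=cv2.resize(mask[y0:v+w,x0:u+w].astype(np.float32),None,fx=4,fy=4,interpolation=cv2.INTER_LINEAR)
    n,L=cv2.connectedComponents((m>.5).astype(np.uint8),connectivity=4)
    q=np.array([(uv[0]-x0+.5)*4,(uv[1]-y0+.5)*4])
    vs,us=np.nonzero(L);k=np.argmin((us-q[0])**2+(vs-q[1])**2);m=(L==L[vs[k],us[k]]).astype(np.uint8)
    cs,_=cv2.findContours(m,cv2.RETR_EXTERNAL,cv2.CHAIN_APPROX_NONE)
    M=cv2.moments(cv2.drawContours(m,[max(cs,key=cv2.contourArea)],-1,1,-1),True)
    return np.array([M["m10"],M["m01"]])/M["m00"]/4+[x0,y0]-.375,M["m00"]/16
E
python3 - <<'E'
from h import *
np.set_printoptions(precision=4,suppress=True)
I={n:cv2.imread(f"pics/{n}0.png")[:,:,::-1].copy() for n in CAL};M={n:masks(I[n]) for n in I}
for i,(a,b) in enumerate([((263,145),(368,185)),((324,145),(400,224)),((366,147),(424,260))]):
    for fz in(0,1):
        r=fit(M,"blue",POT,a,b,0.0,fz);print("pot",i,*r)
for i,(a,b) in enumerate([((275,208),(310,201)),((322,206),(329,233)),((367,207),(348,270))]):
    for fz in(0,1):
        r=fit(M,"notgreen",LID,a,b,0.004,fz);print("lid",i,*r)
        if not fz: xy=r[0][:2]
    print("  stripe",stripe(M,"top",xy,.035,0,12),stripe(M,"side",xy,.035,0,17))
E
```

```text
pot 0 [0.651  0.1718] [ 0.2962 -0.2069 -0.2354 -0.348 ] [488, 726] [560, 816]
pot 0 [0.6518 0.1729 0.9981] [ 0.0338 -0.2219 -0.1878  0.0469] [488, 726] [560, 814]
pot 1 [ 0.6556 -0.0194] [ 0.3427 -0.2937 -0.2503 -0.3096] [492, 951] [554, 1078]
pot 1 [ 0.6563 -0.0184  0.9982] [ 0.0251 -0.3097 -0.2292  0.0664] [492, 951] [554, 1076]
pot 2 [ 0.6506 -0.1539] [ 0.3865 -0.2073 -0.1766 -0.2067] [483, 1208] [560, 1353]
pot 2 [ 0.6513 -0.1531  0.9986] [ 0.0531 -0.2632 -0.1668  0.0638] [483, 1208] [560, 1351]
lid 0 [0.4719 0.137 ] [-3.3087  0.922   1.578   4.7708] [360, 5588] [369, 521]
lid 0 [0.4671 0.125  1.0263] [-0.1921  1.1907  0.9672 -0.2699] [360, 5588] [368, 532]
  stripe (-0.429, 0.0243, 737) (-0.493, 0.027, 586)
lid 1 [ 0.4834 -0.0158] [ 0.2725 -0.5321 -0.3127 -0.2325] [358, 670] [362, 664]
lid 1 [ 0.4835 -0.0151  1.0027] [ 0.033  -0.4969 -0.3345  0.0532] [358, 670] [363, 664]
  stripe (-0.46, 0.0178, 697) (-0.521, 0.0209, 1032)
lid 2 [ 0.4807 -0.1495] [ 0.3349 -0.5035 -0.3615 -0.161 ] [360, 864] [371, 851]
lid 2 [ 0.481  -0.1489  1.0028] [ 0.0743 -0.5182 -0.3385  0.0803] [360, 864] [371, 850]
  stripe (-0.057, 0.0175, 688) (-0.164, 0.0199, 1416)
```

```bash
cat >> h.py <<'E'
POTS=np.array([[.6515,.1725],[.656,-.0188],[.651,-.1535]]);PA=[.314,-.07,-.33]
def Q(yaw): x,y,z,w=(Ro.from_euler("z",yaw)*Ro.from_euler("x",np.pi)).as_quat();return [w,x,y,z]
def p3(xy,z): return [float(xy[0]),float(xy[1]),float(z)]
E
python3 - <<'E'
from h import *
from scipy.optimize import least_squares
I={n:cv2.imread(f"pics/{n}0.png")[:,:,::-1].copy() for n in CAL};M={n:masks(I[n]) for n in I}
for uv in((275,208),(322,206),(367,207)):
    b=blob(M["top"]["notgreen"],uv)
    s=least_squares(lambda q:cent("top",LID,q[0],q[1],.004)[0]-b[0],ray("top",b[0],.02),diff_step=.004).x
    print("lid toponly",s.round(4),stripe(M,"top",s,.035,0,12))
for uv in((263,145),(324,145),(366,147)):
    b=blob(M["top"]["blue"],uv)
    s=least_squares(lambda q:cent("top",POT,q[0],q[1],0)[0]-b[0],ray("top",b[0],.02),diff_step=.004).x
    print("pot toponly",s.round(4),stripe(M,"top",s,.045,0,17))
for p in POTS:
    for yaw in(-1.57,0,1.57,3.14):
        q=arm.inverse_kinematics(p3(p,.1),Q(yaw)); print(p,yaw,None if q is None else np.round(q,2))
E
```

```text
lid toponly [0.4748 0.127 ] (-0.003, 0.0191, 737)
lid toponly [ 0.4817 -0.0149] (-0.462, 0.0197, 697)
lid toponly [ 0.4791 -0.1485] (-0.107, 0.0192, 688)
pot toponly [0.6504 0.1727] (0.305, 0.0342, 124)
pot toponly [ 0.6546 -0.0183] (-0.072, 0.0345, 105)
pot toponly [ 0.6499 -0.1527] (-0.318, 0.0346, 109)
[0.6515 0.1725] -1.57 [ 0.22  0.48  1.83 -0.    0.83 -2.92]
[0.6515 0.1725] 0 [ 0.22  0.48  1.83 -0.    0.83  1.8 ]
[0.6515 0.1725] 1.57 [ 0.22  0.48  1.83 -0.    0.83  0.23]
[0.6515 0.1725] 3.14 [ 0.22  0.48  1.83  0.    0.83 -1.34]
[ 0.656  -0.0188] -1.57 [-0.06  0.46  1.87 -0.    0.82  3.08]
[ 0.656  -0.0188] 0 [-0.06  0.46  1.87 -0.    0.82  1.51]
[ 0.656  -0.0188] 1.57 [-0.06  0.46  1.87 -0.    0.82 -0.06]
[ 0.656  -0.0188] 3.14 [-0.06  0.46  1.87  0.    0.82 -1.63]
[ 0.651  -0.1535] -1.57 [-0.27  0.47  1.84 -0.    0.83  2.87]
[ 0.651  -0.1535] 0 [-0.27  0.47  1.84 -0.    0.83  1.3 ]
[ 0.651  -0.1535] 1.57 [-0.27  0.47  1.84 -0.    0.83 -0.27]
[ 0.651  -0.1535] 3.14 [-0.27  0.47  1.84  0.    0.83 -1.84]
```

```bash
cat >> h.py <<'E'
D=2.1
def st(tag=""):
    print(tag,"t%.1f"%arm.get_clock(),"p",np.round(arm.get_position(),4),"F",np.round(arm.get_contact_force(),1),"Tz %.2f"%arm.get_wrist_torque()[2],"w %.4f"%arm.get_grip_width(),"gf %.0f"%arm.get_gripper_force())
def pick(xy,L,effort=40,zt=.010):
    y=L+D
    arm.move_gripper(.085,20)
    arm.move_ptp(p3(xy,.10),Q(y-1.57));hit=arm.line_to(p3(xy,zt),.1,max_force=12)
    arm.move_gripper(.0,6);st("centre1");arm.move_gripper(.085,20)
    arm.move_ptp(p3(xy,zt),Q(y));arm.move_gripper(0,effort);st("grip")
    arm.line_to(p3(xy,.12),.15);st("lift")
def place(k,dz=0):    # lower lid onto pot k, report height of TCP
    arm.move_ptp(p3(POTS[k],.12),Q(PA[k]+D))
    hit=arm.line_to(p3(POTS[k],.069+.008),.12,max_force=8);st("near %s"%hit)
    hit=arm.line_to(p3(POTS[k],.056),.03,max_force=8);st("down %s"%hit)
E
python3 - <<'E'
from h import *
st();pick([.4832,-.0155],-.46);place(1)
E
```

```text
t0.1 p [0.2788 0.6417 0.2133] F [0.1 0.1 0.2] Tz 0.01 w 0.0913 gf 0
centre1 t4.4 p [ 0.4834 -0.0155  0.0102] F [-0.8  0.3  5. ] Tz -0.05 w 0.0620 gf 6
grip t6.9 p [ 0.4832 -0.0155  0.01  ] F [-1.1 -0.7  1.3] Tz 0.03 w 0.0608 gf 40
lift t7.8 p [ 0.4827 -0.0155  0.1193] F [-0.3  1.2 -0.8] Tz 0.02 w 0.0609 gf 40
near False t9.0 p [ 0.6556 -0.0188  0.0769] F [-0.1 -0.6  1.2] Tz -0.01 w 0.0613 gf 40
down True t9.6 p [ 0.6557 -0.0186  0.0584] F [-1.6  2.2  8.9] Tz -0.02 w 0.0609 gf 40
```

```bash
cat >> h.py <<'E'
def turn(k,tot=1.25,n=10,z0=None,lim=1.0):
    """clockwise in n steps following the thread; returns angle turned, stops on jam torque"""
    if z0 is None: z0=arm.get_position()[2]
    for i in range(1,n+1):
        a=tot*i/n
        arm.move_ptp(p3(POTS[k],z0-.006*min(a/1.22,1)-.0005),Q(PA[k]+D-a))
        T=arm.get_wrist_torque()[2];F=arm.get_contact_force()[2];print("  a%.2f Tz%.2f Fz%.1f z%.4f t%.1f"%(a,T,F,arm.get_position()[2],arm.get_clock()))
        if abs(T)>lim: return a
    return tot
E
python3 - <<'E'
from h import *
print(turn(1));st()
E
```

```text
a0.12 Tz-0.27 Fz13.3 z0.0577 t9.9
  a0.25 Tz-0.13 Fz15.2 z0.0571 t10.1
  a0.38 Tz-0.07 Fz18.2 z0.0562 t10.4
  a0.50 Tz0.09 Fz18.7 z0.0553 t10.6
  a0.62 Tz0.18 Fz2.2 z0.0541 t10.9
  a0.75 Tz-0.03 Fz2.2 z0.0534 t11.1
  a0.88 Tz0.13 Fz6.1 z0.0528 t11.4
  a1.00 Tz0.39 Fz5.4 z0.0523 t11.6
  a1.12 Tz0.46 Fz6.3 z0.0518 t11.9
  a1.25 Tz0.45 Fz6.2 z0.0513 t12.1
1.25
 t12.1 p [ 0.6546 -0.0185  0.0513] F [-7.4  2.3  6.2] Tz 0.45 w 0.0612 gf 40
```

```bash
cat >> h.py <<'E'
def look(name,xy,hw=(14,26),z=.06,f=None):
    out=[]
    for n,w in zip(("top","side"),hw):
        im=arm.camera(n);cv2.imwrite(f"pics/{name}_{n}.png",im[:,:,::-1]);u,v=map(int,proj(n,[*xy,z])[0])
        out.append(cv2.resize(im[v-w:v+w,u-w:u+w,::-1],(390,390),interpolation=cv2.INTER_CUBIC))
    cv2.imwrite(f"pics/{name}.png",np.hstack(out))
E
python3 - <<'E'
from h import *
arm.move_gripper(.085);st()
p=arm.get_position();arm.line_to([p[0],p[1],.14],.2);arm.move_ptp([.45,-.0,.3],Q(1.57))
look("l1",POTS[1],(18,30));st()
E
```

```text
t12.7 p [ 0.6561 -0.0188  0.0519] F [ 0.4 -0.4  0.2] Tz 0.02 w 0.0850 gf 0
 t14.4 p [ 4.505e-01 -1.000e-04  2.991e-01] F [-0.4  0.3 -0.5] Tz -0.07 w 0.0853 gf 0
```

View pics/l1.png

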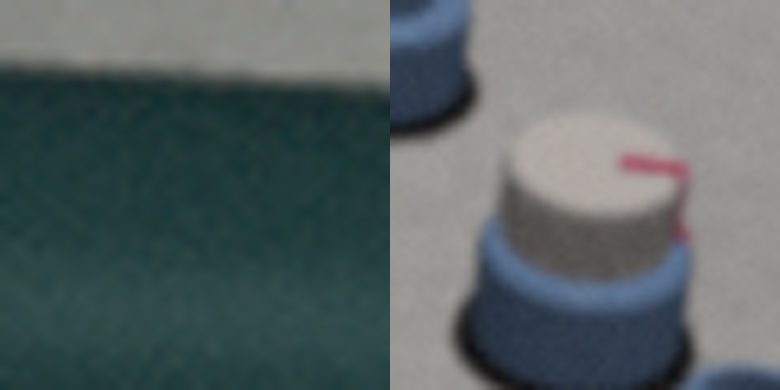

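The side view shows the stripe at crop (685,170), i.e. the lid turned about 0.4 rad, so it jammed: lid1 does not fit pot1. I'll regrip, back it off and try pot2.

```bash
cat >> h.py <<'E'
def backoff(k,a=.40,z=.057,regrip=True):
    if regrip:
        arm.move_gripper(.085);arm.move_ptp(p3(POTS[k],.12),Q(PA[k]+D-a));arm.line_to(p3(POTS[k],z),.1,max_force=10)
        arm.move_gripper(0,60);st("regrip")
    for i in range(1,5):
        arm.move_ptp(p3(POTS[k],z+.002*i/4),Q(PA[k]+D-a*(1-i/4)))
    st("back");arm.line_to(p3(POTS[k],.12),.12,max_force=25);st("up")
def turn(k,tot=1.25,n=10,z0=None,lim=.35):
    if z0 is None: z0=arm.get_position()[2]
    s=""
    for i in range(1,n+1):
        a=tot*i/n
        arm.move_ptp(p3(POTS[k],z0-.006*min(a/1.22,1)),Q(PA[k]+D-a))
        T=arm.get_wrist_torque()[2];F=arm.get_contact_force()[2];s+=" (%.2f T%.2f F%.0f z%.1f)"%(a,T,F,1e3*arm.get_position()[2])
        if T>lim: break
    print("turn",s);return a
E
python3 - <<'E'
from h import *
backoff(1);place(2);a=turn(2);st(a)
E
```

```text
regrip t17.0 p [ 0.6526 -0.0192  0.0567] F [-20.4  -5.5  14.7] Tz 0.23 w 0.0602 gf 60
back t18.0 p [ 0.6537 -0.0196  0.0586] F [-13.6  -8.1   6.9] Tz 0.34 w 0.0605 gf 60
up t18.6 p [ 0.6558 -0.0187  0.1197] F [-0.4 -0.4 -0.1] Tz -0.05 w 0.0607 gf 60
near False t19.7 p [ 0.651  -0.1529  0.0768] F [-0.3  0.2 -0.1] Tz -0.00 w 0.0609 gf 60
down True t20.1 p [ 0.6512 -0.1536  0.0735] F [-2.6  0.8 -1.4] Tz -0.03 w 0.0606 gf 60
turn  (0.12 T-0.05 F1 z72.8) (0.25 T-0.11 F-1 z72.0) (0.38 T-0.03 F-1 z71.3) (0.50 T-0.07 F-1 z70.7) (0.62 T-0.07 F-1 z70.0) (0.75 T-0.10 F-0 z69.4) (0.88 T-0.16 F-1 z68.8) (1.00 T-0.11 F-1 z68.2) (1.12 T-0.11 F-1 z67.6) (1.25 T-0.13 F-2 z67.2)
1.25 t22.6 p [ 0.6504 -0.1527  0.0672] F [-2.9  6.8 -1.8] Tz -0.13 w 0.0603 gf 60
```

```bash
sed -i 's/^POTS=.*/POTS=np.array([[.6495,.1725],[.6535,-.019],[.649,-.1533]]);PA=[.314,-.07,-.33]/' h.py; python3 - <<'E'
from h import *
arm.line_to(p3(POTS[2],.085),.1)
arm.move_ptp(p3(POTS[2],.085),Q(PA[2]+D))
hit=arm.line_to(p3(POTS[2],.056),.04,max_force=10);st(hit)
E
```

```text
True t24.6 p [ 0.6487 -0.1531  0.0602] F [-2.   2.6  8.8] Tz 0.01 w 0.0606 gf 60
```

```bash
python3 - <<'E'
from h import *
a=turn(2,z0=.0595);st(a)
E
```

```text
turn  (0.12 T-0.36 F19 z59.1) (0.25 T-0.30 F20 z58.8) (0.38 T-0.04 F15 z57.8) (0.50 T0.39 F14 z56.6)
0.5 t25.6 p [ 0.6471 -0.1532  0.0566] F [-14.2  -0.9  14.4] Tz 0.39 w 0.0606 gf 60
```

```bash
python3 - <<'E'
from h import *
for a in(.58,.66,.75):
    arm.move_ptp(p3(POTS[2],.0563),Q(PA[2]+D-a));st(a)
E
```

```text
0.58 t25.9 p [ 0.6469 -0.1535  0.0561] F [-16.8  -2.9  20.5] Tz 0.86 w 0.0606 gf 60
0.66 t26.1 p [ 0.6471 -0.1532  0.0558] F [-14.1  -0.7  13.4] Tz 0.88 w 0.0605 gf 60
0.75 t26.4 p [ 0.6472 -0.1531  0.0556] F [-12.    0.5  10.4] Tz 1.02 w 0.0612 gf 60
```

```bash
sed -i 's/^POTS=.*/POTS=np.array([[.6480,.1725],[.6525,-.019],[.6475,-.1533]]);PA=[.314,-.07,-.33]/' h.py; python3 - <<'E'
from h import *
backoff(2)
k=0
arm.move_ptp(p3(POTS[k],.12),Q(PA[k]+D));st("above")
hit=arm.line_to(p3(POTS[k],.056),.05,max_force=12);st(hit)
E
```

```text
regrip t28.6 p [ 0.647  -0.1533  0.0573] F [-5.  -0.3  5.9] Tz 0.06 w 0.0608 gf 60
back t29.6 p [ 0.6477 -0.1535  0.0592] F [-2.8 -2.3  4.7] Tz 0.19 w 0.0603 gf 60
up t30.3 p [ 0.6472 -0.1531  0.1197] F [-0.3 -0.8 -0.7] Tz -0.01 w 0.0607 gf 60
above t31.5 p [0.6482 0.1715 0.1198] F [ 0.2 -0.2 -0.9] Tz 0.03 w 0.0608 gf 60
True t32.6 p [0.6482 0.1724 0.0606] F [-2.9 -1.3  8.9] Tz -0.04 w 0.0606 gf 60
```

```bash
python3 - <<'E'
from h import *
a=turn(0,z0=.0598,lim=.6);st(a)
E
```

```text
turn  (0.12 T-0.18 F12 z60.1) (0.25 T-0.20 F10 z59.3) (0.38 T-0.14 F10 z58.6) (0.50 T-0.28 F9 z57.8) (0.62 T-0.30 F9 z57.2) (0.75 T-0.39 F9 z56.6) (0.88 T-0.28 F9 z56.0) (1.00 T-0.20 F9 z55.5) (1.12 T-0.16 F12 z55.1) (1.25 T0.22 F11 z54.9)
1.25 t35.1 p [0.6493 0.1729 0.0549] F [ 1.5  0.9 10.8] Tz 0.22 w 0.0605 gf 60
```

```bash
python3 - <<'E'
from h import *
for a in(1.35,1.45,1.55):
    arm.move_ptp(p3([.649,.1727],.0528),Q(PA[0]+D-a));st(a)
arm.move_gripper(.085);p=arm.get_position();arm.line_to([p[0],p[1],.13],.2)
arm.move_ptp([.5,-.06,.25],Q(1.57))
look("l2",[.6495,.1727],(18,30))
E
```

```text
1.35 t35.4 p [0.6495 0.1725 0.0536] F [-2.7 -5.7 12.3] Tz -0.04 w 0.0611 gf 60
1.45 t35.6 p [0.6493 0.1724 0.0532] F [-0.8 -5.2  7.9] Tz 0.25 w 0.0602 gf 60
1.55 t35.9 p [0.6492 0.1725 0.0531] F [-1.9 -3.4  6. ] Tz 0.63 w 0.0604 gf 60
```

View pics/l2.png

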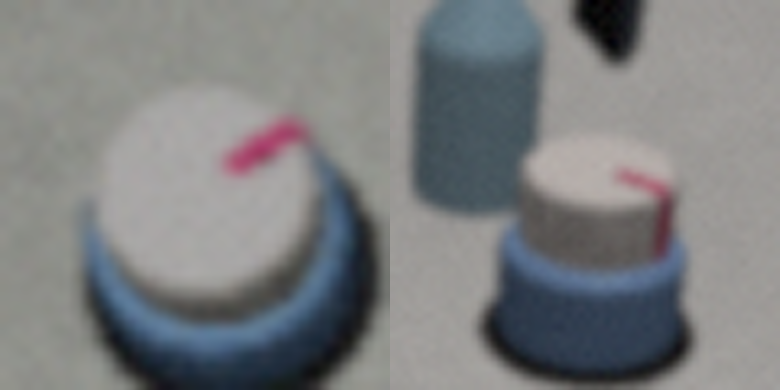

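The top crop shows the stripe from (230,165) to (305,130), an angle of about -0.95, which is the full 1.22 rad from the pot's stripe. So lid1 is home on pot0. Next I re-measure the remaining lids with the arm drawn aside.

```bash
cat >> h.py <<'E'
def lids(M,cands):
    for uv in cands:
        try:
            b=blob(M["top"]["notgreen"],uv)
            s=least_squares(lambda q:cent("top",LID,q[0],q[1],.004)[0]-b[0],ray("top",b[0],.02),diff_step=.004).x
            print("lid",uv,"area",round(b[1]),s.round(4),stripe(M,"top",s,.035,0,12))
        except Exception as e: print(uv,e)
E
python3 - <<'E'
from h import *
arm.move_ptp([.55,.28,.3],Q(1.57))
im=arm.camera("top");cv2.imwrite("pics/t3.png",im[:,:,::-1]);M={"top":masks(im)}
lids(M,((275,208),(367,207)));st()
cv2.imwrite("pics/t3c.png",cv2.resize(im[120:240,200:420,::-1],None,fx=3,fy=3))
E
```

```text
lid (275, 208) area 359 [0.4749 0.1269] (0.001, 0.0191, 1073)
lid (367, 207) area 366 [ 0.4555 -0.1803] (-0.125, 0.019, 1003)
 t39.6 p [0.5501 0.2789 0.2997] F [-1.6 -0.5 -0.9] Tz 0.01 w 0.0847 gf 0
```

View pics/t3c.png

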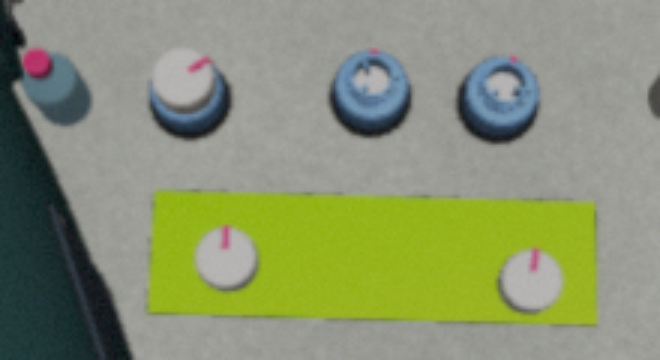

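The picture shows lid0 unchanged at crop (226,258) and lid2 knocked aside to (531,280), still on the mat. Now lid0 to pot1.

```bash
cat >> h.py <<'E'
def put(k):
    arm.move_ptp(p3(POTS[k],.12),Q(PA[k]+D));arm.line_to(p3(POTS[k],.078),.12)
    hit=arm.line_to(p3(POTS[k],.056),.05,max_force=12);st("put %s"%hit)
E
python3 - <<'E'
from h import *
pick([.4755,.1265],0.0,60);put(1)
if arm.get_position()[2]<.0615: st(turn(1,z0=.0592,lim=.6))
E
```

```text
centre1 t42.4 p [0.4757 0.1265 0.0102] F [-0.5  0.5  5. ] Tz -0.02 w 0.0615 gf 6
grip t44.8 p [0.4755 0.1265 0.01  ] F [-1.  -0.5  0.4] Tz -0.03 w 0.0605 gf 60
lift t45.7 p [0.475  0.1264 0.1193] F [ 0.1 -0.  -1. ] Tz -0.04 w 0.0605 gf 60
put True t47.5 p [ 0.6533 -0.0191  0.0584] F [-1.7 -0.   8.1] Tz -0.02 w 0.0606 gf 60
turn  (0.12 T-0.08 F-0 z58.4) (0.25 T-0.01 F-1 z57.9) (0.38 T-0.11 F-1 z57.5) (0.50 T-0.11 F-1 z56.8) (0.62 T-0.14 F-1 z56.2) (0.75 T-0.12 F-1 z55.7) (0.88 T-0.06 F-1 z55.1) (1.00 T-0.09 F0 z54.4) (1.12 T-0.05 F-0 z53.7) (1.25 T0.15 F-0 z53.6)
1.25 t50.0 p [ 0.6532 -0.0189  0.0536] F [ 7.3  2.1 -0.4] Tz 0.15 w 0.0605 gf 60
```

```bash
cat >> h.py <<'E'
def finish(k):
    for a in(1.35,1.45):
        arm.move_ptp(p3(POTS[k],.0525),Q(PA[k]+D-a));st(a)
    arm.move_gripper(.085);p=arm.get_position();arm.line_to([p[0],p[1],.13],.2)
E
python3 - <<'E'
from h import *
finish(1)
arm.move_ptp([.55,.28,.3],Q(1.57))
im=arm.camera("top");cv2.imwrite("pics/t4.png",im[:,:,::-1]);M={"top":masks(im)}
print(stripe(M,"top",[.6535,-.019],.078,0,12),stripe(M,"top",[.6495,.1727],.078,0,12));lids(M,((372,213),))
E
```

```text
1.35 t50.3 p [ 0.6524 -0.0194  0.0529] F [-0.1 -2.4  7.7] Tz 0.23 w 0.0601 gf 60
1.45 t50.5 p [ 0.6517 -0.0193  0.0528] F [-4.  -2.2 11.1] Tz 0.64 w 0.0602 gf 60
(-1.395, 0.0208, 1162) (-1.034, 0.0212, 1209)
lid (372, 213) area 365 [ 0.4554 -0.1803] (-0.125, 0.0191, 1006)
```

Both lids are home: stripes at -1.40 and -1.03, both about 1.3 rad clockwise of the pots' stripes. Lid2 to pot2.

```bash
python3 - <<'E'
from h import *
pick([.456,-.1805],-.12,60);put(2)
if arm.get_position()[2]<.0615:
    st(turn(2,z0=.0592,lim=.6))
E
```

```text
centre1 t56.6 p [ 0.4562 -0.1806  0.0102] F [-0.8  1.   5.9] Tz 0.00 w 0.0614 gf 6
grip t59.1 p [ 0.456  -0.1805  0.01  ] F [-0.4  0.2  1.1] Tz 0.01 w 0.0603 gf 60
lift t60.0 p [ 0.4555 -0.1803  0.1193] F [-0.8 -0.1 -1.4] Tz -0.03 w 0.0604 gf 60
put True t61.7 p [ 0.6479 -0.1534  0.0578] F [-3.1 -0.2  7.3] Tz 0.05 w 0.0603 gf 60
turn  (0.12 T-0.04 F-1 z58.3) (0.25 T-0.04 F-2 z57.8) (0.38 T-0.06 F-1 z57.4) (0.50 T-0.03 F-1 z56.8) (0.62 T-0.14 F-1 z56.2) (0.75 T-0.07 F-2 z55.6) (0.88 T-0.10 F-1 z55.0) (1.00 T-0.05 F-1 z54.3) (1.12 T-0.05 F-1 z53.7) (1.25 T-0.06 F-1 z53.4)
1.25 t64.2 p [ 0.6479 -0.1534  0.0534] F [ 6.   1.9 -0.7] Tz -0.06 w 0.0604 gf 60
```

```bash
python3 - <<'E'
from h import *
finish(2)
arm.move_ptp([.5,.28,.3],Q(1.57))
o=[]
for n in("top","side"):
    im=arm.camera(n);cv2.imwrite(f"pics/f5_{n}.png",im[:,:,::-1])
    o.append(im)
M={"top":masks(o[0]),"side":masks(o[1])}
for n in M: print(n,[stripe(M,n,p,.078,0,12 if n=="top" else 17) for p in POTS])
a=cv2.resize(o[0][125:185,240:400,::-1],(780,292),interpolation=cv2.INTER_CUBIC);b=cv2.resize(o[1][150:280,340:460,::-1],(277,300),interpolation=cv2.INTER_CUBIC)
c=np.zeros((592,780,3),np.uint8);c[:292]=a;c[292:,:277]=b
y=cv2.resize(o[1][300:365,340:405,::-1],(300,300));c[292:,300:600]=y
cv2.imwrite("pics/f5.png",c)
E
```

```text
1.35 t64.5 p [ 0.6468 -0.1528  0.053 ] F [-4.1  7.7 13.5] Tz 0.36 w 0.0604 gf 60
1.45 t64.7 p [ 0.6458 -0.1528  0.0528] F [-10.6   5.7  16.5] Tz 0.49 w 0.0604 gf 60
top [(-0.97, 0.0219, 1180), (-1.347, 0.0209, 1117), (-1.628, 0.0205, 1116)]
side [(-1.147, 0.0329, 730), (-1.409, 0.0309, 1445), (-1.592, 0.0277, 2038)]
```

View pics/f5.png

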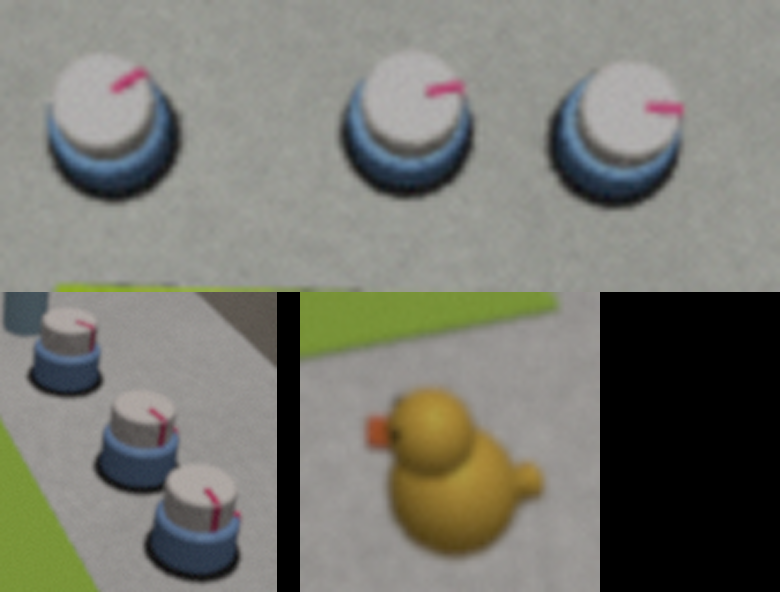

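All three stripes sit about 70° clockwise of the pots' stripes and the lids rest low on the shoulders, so all are home. The duck stands upright, beak toward the robot. Now I fit its position and grasp it.

```bash
python3 - <<'E'
from h import *
I={n:cv2.imread(f"pics/f5_{n}.png")[:,:,::-1].copy() for n in CAL};M={n:masks(I[n]) for n in I}
def sc(n,x,y,b):
    m=np.zeros((400*U,640*U),np.uint8);c=CAL[n];d=np.array([np.cos(b),np.sin(b)])
    for f,z,r in((0,.025,.024),(.010,.052,.016)):
        X=np.array([x+f*d[0],y+f*d[1],z]);p=(proj(n,X)[0]+.5)*U;dep=(c["R"]@X+c["t"])[2]
        cv2.circle(m,tuple(map(int,np.round(p))),int(round(r*c["camera_matrix"][0,0]/dep*U)),1,-1)
    k=cv2.moments(m,True);return np.array([k["m10"],k["m01"]])/k["m00"]/U-.5
bt=blob(M["top"]["yellow"],(433,213));bs=blob(M["side"]["yellow"],(372,342));b=2.71
s=least_squares(lambda q:np.r_[sc("top",*q,b)-bt[0],sc("side",*q,b)-bs[0]],[.456,-.349],diff_step=.004)
x,y=s.x;print(s.x,s.fun,bt[1],bs[1])
bt_=ray("top",np.array([345+312/3.6,190+113/3.6]),.05);tl=ray("top",np.array([345+329/3.6,190+58/3.6]),.03)
print("beak dir",np.arctan2(bt_[1]-y,bt_[0]-x),"tail dir",np.arctan2(y-tl[1],x-tl[0]))
R,G,B=[I["top"][...,i].astype(int) for i in range(3)]
st()
arm.move_gripper(.08,15);arm.move_ptp([x,y,.12],Q(b));arm.line_to([x,y,.006],.1,max_force=10)
arm.move_gripper(0,15);st("duck");arm.line_to([x,y,.1],.12);st("lift")
E
```

```text
[ 0.45868101 -0.35129753] [ 0.29207921 -0.32461103 -0.28179331 -0.08816865] 176.75 697.75
beak dir 2.751109035323275 tail dir 2.648276751153367
 t67.7 p [0.5004 0.2793 0.2996] F [-0.3 -0.5  0.5] Tz -0.00 w 0.0851 gf 0
duck t72.2 p [ 0.4587 -0.3513  0.0061] F [0.3 0.5 3.1] Tz 0.05 w 0.0474 gf 15
lift t73.2 p [ 0.4583 -0.351   0.0994] F [-0.5 -0.4 -1.3] Tz 0.04 w 0.0471 gf 15
```

```bash
python3 - <<'E'
from h import *
arm.move_ptp([.48,-.06,.1],Q(2.71));st("over")
arm.line_to([.48,-.06,.030],.12);arm.line_to([.48,-.06,.0103],.04,max_force=6);st("down")
arm.sleep(.3);arm.move_gripper(.075);arm.line_to([.48,-.06,.14],.15)
tip=np.array([.467,.364]);d=np.array([np.cos(.177),np.sin(.177)])
a=tip-.045*d
arm.move_gripper(0,20);arm.move_ptp(p3(a,.15),Q(1.748));arm.line_to(p3(a,.074),.1,max_force=10);st("pre")
hit=arm.line_to(p3(tip+.008*d,.074),.06,max_force=15);st("push %s"%hit)
arm.line_to(p3(a,.074),.1);arm.line_to(p3(a,.16),.15);arm.move_ptp([.42,.25,.3],Q(1.57))
t,s=arm.camera("top"),arm.camera("side");cv2.imwrite("pics/g_top.png",t[:,:,::-1]);cv2.imwrite("pics/g_side.png",s[:,:,::-1])
cv2.imwrite("pics/g.png",cv2.resize(s[110:310,250:470,::-1],None,fx=2.9,fy=2.9,interpolation=cv2.INTER_CUBIC));st()
E
```

```text
over t74.3 p [ 0.4803 -0.0607  0.1   ] F [-0.2 -0.6 -0.9] Tz -0.03 w 0.0471 gf 15
down t75.6 p [ 0.4797 -0.0599  0.0097] F [-1.   1.2  3.6] Tz 0.07 w 0.0472 gf 15
pre t81.1 p [0.423  0.3563 0.0744] F [ 0.2  0.1 -0.3] Tz 0.01 w -0.0000 gf 0
push False t82.2 p [0.4746 0.3653 0.0739] F [ 0.3  0.5 -0.5] Tz 0.02 w 0.0002 gf 0
 t84.4 p [0.4194 0.2504 0.2981] F [0.6 0.1 0.6] Tz -0.04 w 0.0004 gf 0
```

View pics/g.png

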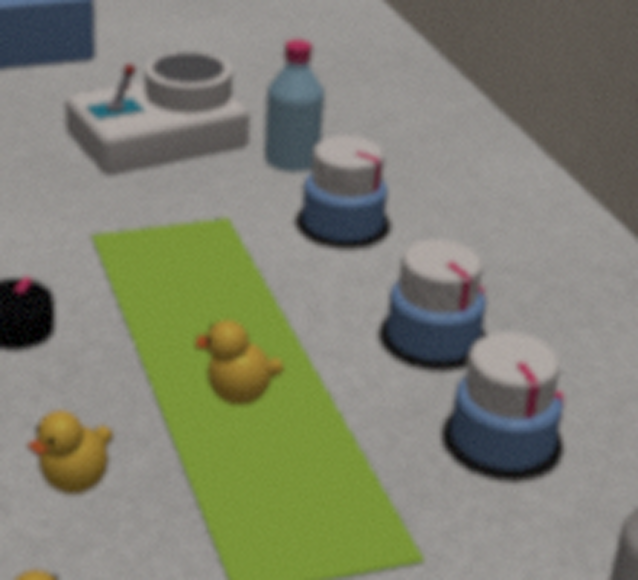

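The picture shows the duck upright on the mat at (240,365), the toggle flipped toward the well at (128,70), all three lids seated alike, and the arm clear. Handing in.

```bash
python3 -c "
from workcell import arm
print(arm.close_job())"
```

```text
the job is handed in; nothing more can be done
None
```

I handed the job in at about 84 s: all three lids are threaded home on their pots, the duck stands upright on the mat, the toggle is off and the bottles were left alone; hand-in returned no verdict, so this rests on the last pictures.

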